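Unhook the fridge thermometer and stand it in its holder

ROBOT

A 7-joint arm with a two-finger parallel gripper is mounted at the origin on the work surface. World frame = base frame: x ahead of the robot, y to its left, z up, the work surface at z = 0. Lengths are in m, angles in rad, forces in N, time in s.
With the tool pointing down it reaches from about 0.425 to 0.875 m from the base axis. Payload 4.7 kg.
Tool frame: the origin (TCP) lies midway between the tips of the shut fingers; the grasp point (between the pads) lies 19 mm behind it; z points along the fingers, y is the direction in which the jaws open and shut (so a half turn about z gives the same grasp; the last joint's range is limited). The gripper opens to 87 mm and grips with 3 to 60 N. Pads are 19 mm wide; open, the fingers measure 117 mm over their backs; the gripper's body (75 mm by 190 mm) begins 51 mm behind the grasp point.
Start: joints at [1.306, 0.321, -0.07, 1.45, 0.023, 1.371, -0.057], TCP at [0.179, -0.625, 0.223] pointing down, gripper open.
Joint ranges: [-2.86, 2.86], [-0.3, 2.09], [-1.38, 1.24], [0.06, 2.45], [-1.56, 4.7], [0.09, 2.05], [-2.69, 2.69]. Speed limits (rad/s): [2.57, 2.57, 3.14, 3.14, 3.14, 3.14, 3.14].

INTERFACE

Orientations are given as a rotation vector (axis times angle).
In Python, from bench import get_state, eyes, job gives the robot as it stands. The module is installed in compiled form; this text tells all that it offers.
- The arm moves only by the shell command python3 -m jog 'ROWS' [FORCE]. ROWS is JSON, a list that holds one entry, the list of rows, each a list of 5 numbers: the opening, from 0 (shut) to 1 (fully open), then the shift along the tool's x, y, z in units of 40 mm (1.0 is 40 mm), then the turn about the tool's z in units of 5 degrees (1.0 is 5 degrees). In form: [[[jaw, dx, dy, dz, turn], ...]]. A call has 1 to 10 rows; each row shifts and turns the commanded pose from where the row before left it, along the tool's axes as they then stand; what a row does not reach is not made up. A row lasts 1/8 s, in which the tool goes at most 62.5 mm and 10.7 degrees, less where a joint would pass 70% of its speed; a pose out of reach is approached as far as the arm can. A call is refused whole if a number of a shift passes 1 or a number of a turn 1, either way. A call with a gripper value outside its range is refused whole. The fingers move at their own pace and stop on an object; FORCE is the grip in N (left out, the last holds). Time passes only in rows, so rows that do not move let the fingers close. It gives the time, the measured TCP pose, the force and the opening at its end, in the units of the state.
- get_state(): the state, without advancing time (a new reading comes with each control period).
- eyes.get_image(name): name is "scene" or "top" or "wrist"; returns (picture, depth): 480x640x3 uint8, red, green, blue; 480x640 float32, m along the optical axis (not along the pixel's ray), 0 where there is no reading.
- eyes.camera_params(name): a dict with "camera_matrix" (3x3 intrinsics, pixels), "pose" (4x4, takes a point from camera to world coordinates); the wrist camera has in their place "mount" (4x4, takes a point from camera to tool coordinates, whose origin is the TCP and whose axes are the flange's). Camera axes: x right, y down, z forward; pixel columns grow to the right and rows downward; lengths in m; the calibration is good to about 2 mm. A picture is of the moment at which its call begins: read the wrist's pose just before it. camera_params takes no time and is no camera call.
- job.close_job(): hands the job in, once; it reports no verdict.
The state is a dict: "time": time; "joint_positions": joint angles; "qd": joint speeds; "joint_torque": joint torques, N m; "position": TCP position; "tool_rot": TCP orientation; "ft_force": force on the tool from outside, world axes, zero at the start; "torque": the same for the moment, N m; "grip_width": opening from 0.0 (shut) to 1.0 (fully open).
Only numpy, scipy, OpenCV 4.12 (cv2) and the standard library are available. Lean on these libraries where they do the work, as an engineer would, in place of code of your own. Each camera call takes 0.05 s, during which the arm holds its last target. There are 200 camera calls.

TASK

Take the fridge thermometer off the display peg: slide it along the peg and lift its hang hole up over the upturned end as it slides off, feeling your way so that the peg is never pushed or pulled hard. Then stand it upright in the middle of the grey holder's slot, hang hole uppermost, its lower edge fully down on the slot's floor, and let go. Do not let it fall, and leave the milk bottle, egg box and carton where they are.

Things in the scene. Friction and masses are not known exactly. Their poses are not given: they have to be found in the camera images.
- stand: Fixed dark steel display stand. Origin: on the bench under its 24 x 36 mm post, which is 178 mm high. Base plate 12 mm high, from x = -160 to +40 mm, 110 mm wide. A plain 6 mm steel peg leaves the post and runs level along the stand's own -x, centre line 170 mm up, y = 0, straight to x = -120 mm, where it turns up. Over 7 N on the stand or peg is too much.
- peg_bend (a point): Point on the peg's centre line where the straight part ends (axes as the stand's). From here the 50 mm upturned end, bent with use, rises straight at 15 to 45 degrees above level and veers up to 26 degrees to either side (different each time, not reported): it ends 31 to 49 mm further along -x, 13 to 35 mm higher and up to 21 mm aside. 6 mm bar, round tip; it does not give.
- thermo_center (a point): Centre of the fridge thermometer: rigid white plate, 4 mm thick (own x), 140 mm tall (own z), 80 to 170 g. Lower 72 mm: panel 64 mm wide (y) with a round dial, 54 mm across, 4 mm proud of its -x face; above it a tab 34 mm wide. This point: 70 mm above the lower edge, mid-thickness. It hangs on the straight peg, square to it, 47 to 63 mm from the post's axis, dial towards the tip.
- thermo_hole (a point): Centre of the hang hole in the thermometer's tab: rectangular, 11 mm wide and 14.5 mm high, its lower edge 80 mm and its upper edge 94.5 mm above the thermometer's lower edge. Above the hole is 46 mm of plain tab to grip; at the start the hole's upper edge rests on the peg. Axes as the thermometer's.
- thermo_foot (a point): Middle of the thermometer's lower edge. Axes as the thermometer's.
- holder: Grey plastic holder fixed on the bench: block 60 mm (x) by 96 mm (y), 30 mm high, with a slot along its own y. Origin: underside centre, below the slot's middle. Slot 9 mm wide (x), 76 mm long (y), floor 5 mm above the bench; its sides flare at 45 degrees from about 20 mm height to a 24 mm wide mouth. The thermometer may stand in it either way round.
- milk_a: White milk bottle, 84 mm across, 200 mm high, standing; origin: underside centre. Leave alone.
- egg_box: Grey pulp egg box, 105 x 155 mm, about 69 mm high; origin: underside centre. Leave alone.
- carton: Brown cardboard carton, 120 x 160 mm, 90 mm high; origin: underside centre. Leave alone.
Not all that is in view belongs to the job. There is more than one size of the part that bears thermo_center; the job needs the larger.

How it is judged:
On the way:
1. the thermometer is held, off the peg beyond its upturned end, clear of the stand and the bench (x of thermo_hole in the frame of stand below -0.178 m and contact force between thermo and stand below 0.05 N and contact force between thermo and the fingers above 0.3 N and height (world z) of thermo_foot above 0.045 m), for 0.1 s.
At the end, for the whole second after the job is handed in: The thermometer stands in the holder's slot, hole end up: the middle of its lower edge within 7 mm of the slot's middle line, within 10 mm of the slot's middle along it and less than 9 mm above the bench (the slot's floor is at 5 mm), leaning less than 15 degrees, released and at rest (x of thermo_foot in the frame of holder between -0.007 and 0.007 m and y of thermo_foot in the frame of holder between -0.01 and 0.01 m and height (world z) of thermo_foot below 0.009 m and angle between thermo_foot's own z axis and vertical below 0.26 rad and contact force between thermo and the fingers below 0.05 N and linear speed of thermo below 0.02 m/s); the robot touches nothing.
It fails at once if the peg or stand is pushed or pulled with more than 7 N (contact force between stand and anything else above 7 N).
It fails at once if the thermometer is let fall (faster than 0.45 m/s out of the fingers) (contact force between thermo and the fingers below 0.05 N and linear speed of thermo above 0.45 m/s).
It fails at once if a bystander (milk bottle, egg box, carton) is moved by more than 20 mm (distance of any of milk_a, egg_box, carton from where it was at the start of the episode above 0.02 m).
It also fails if it takes over 72 s, if anything falls off the work surface, if the arm or the gripper's body presses on something with over 40 N, if the wrist force passes 120 N, or if a joint passes its speed limit or range.

## Working session

There is one attempt and no reset: what is moved stays moved. The work goes in short steps, Python scripts to look and compute and a shell command to move; the robot and the scene stay as the last step left them, time stands still between calls to the robot, and variables do not carry over. Pictures are saved under pics/ and viewed, about 8 in all and at most 12, crops included, and the job is handed in when it is done.

```bash
mkdir -p pics
cat > h.py <<'E'
import numpy as np,cv2
from scipy.spatial.transform import Rotation as R
from bench import get_state,eyes,job
def cam(n,st=None):
    p=eyes.camera_params(n);K=np.array(p['camera_matrix'])
    if 'pose' in p: return K,np.array(p['pose'])
    st=st or get_state();T=np.eye(4);T[:3,:3]=R.from_rotvec(st['tool_rot']).as_matrix();T[:3,3]=st['position']
    return K,T@np.array(p['mount'])
def shot(n):
    st=get_state();im,d=eyes.get_image(n);K,T=cam(n,st);return im,d,K,T
def cloud(d,K,T):
    v,u=np.mgrid[:480,:640];P=np.stack([(u-K[0,2])/K[0,0]*d,(v-K[1,2])/K[1,1]*d,d],-1)
    W=P@T[:3,:3].T+T[:3,3];W[d==0]=np.nan;return W
def save(n,im): cv2.imwrite('pics/'+n,cv2.cvtColor(im,cv2.COLOR_RGB2BGR))
def proj(p,K,T):
    c=np.linalg.inv(T)@np.append(p,1);return (K@c[:3]/c[2])[:2]
def ray(u,v,K,T):
    return T[:3,3],T[:3,:3]@np.array([(u-K[0,2])/K[0,0],(v-K[1,2])/K[1,1],1])
def onz(u,v,z,K,T):
    o,r=ray(u,v,K,T);return o+r*(z-o[2])/r[2]
E
python3 - <<'E'
from h import *
for n in('scene','top'):
    im,d,K,T=shot(n);save(n+'.png',im);np.savez(n,im=im,d=d,K=K,T=T);print(n,K.tolist(),T.round(3).tolist())
s=get_state();print(s)
E
```

```text
scene [[456.07214442093317, 0.0, 322.5635029367145], [0.0, 456.07214442093317, 235.78476154958918], [0.0, 0.0, 1.0]] [[-0.91, 0.335, -0.246, 0.813], [0.415, 0.75, -0.515, 0.39], [0.012, -0.571, -0.821, 0.73], [0.0, 0.0, 0.0, 1.0]]
top [[456.03431608416935, 0.0, 315.37841663750635], [0.0, 456.03431608416935, 243.38726107165584], [0.0, 0.0, 1.0]] [[-0.002, -0.993, 0.116, 0.527], [-1.0, 0.006, 0.029, 0.018], [-0.03, -0.116, -0.993, 1.031], [0.0, 0.0, 0.0, 1.0]]
{'time': 0.1, 'joint_positions': array([ 1.30609457,  0.32172022, -0.07010672,  1.45157272,  0.02261447,
        1.37080743, -0.05690944]), 'qd': array([-0.00104509, -0.00231655, -0.00131335, -0.00326385,  0.00111459,
       -0.00095553, -0.00098948]), 'joint_torque': array([-3.80070742e-04, -4.92570984e+01, -4.05974826e-01, -3.13397741e+01,
       -6.40125596e-02,  3.94741085e-02,  8.33781769e-05]), 'position': array([ 0.17870388, -0.62442394,  0.22157978]), 'tool_rot': array([-3.10943787e+00, -4.36355659e-01,  5.33939347e-04]), 'ft_force': array([-0.44195352, -0.32566826, -0.6050807 ]), 'torque': array([-0.03378853, -0.03199822, -0.02349671]), 'grip_width': 0.9988330990945535}
```

View pics/scene.png

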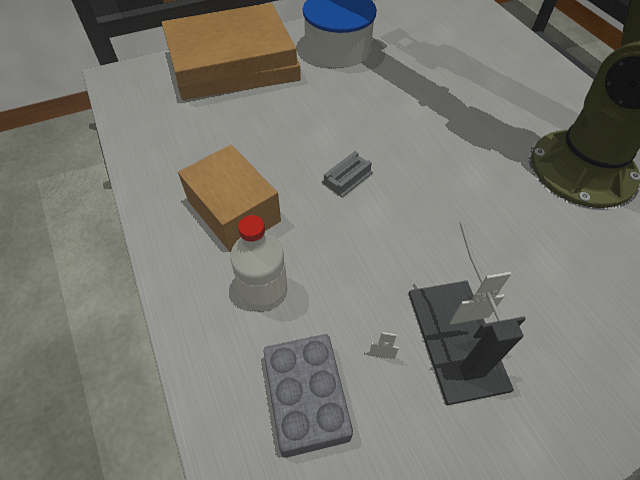

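View pics/top.png

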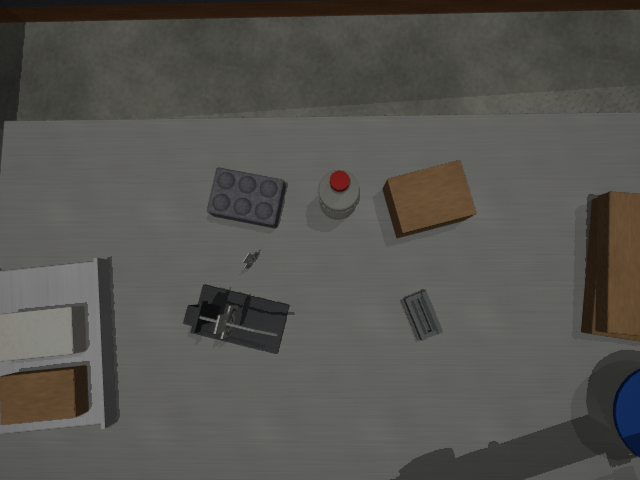

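The job's thermometer is the one on the peg: scene (482,298), top (228,320). The small look-alike stands on the bench at scene (385,345), top (251,259). The holder is at scene (348,173), top (421,315). I'll confirm with one enlarged crop and measure from both views.

Run:
```python
from h import *
D={n:np.load(n+'.npz') for n in('scene','top')}
a=cv2.resize(D['scene']['im'][205:415,360:540],None,fx=2.8,fy=2.8,interpolation=2)
b=cv2.resize(D['top']['im'][240:360,170:310],None,fx=2.1,fy=2.1,interpolation=2)
c=np.zeros((a.shape[0],a.shape[1]+b.shape[1],3),np.uint8);c[:,:a.shape[1]]=a;c[:b.shape[0],a.shape[1]:]=b;save('crop.png',c)
for n in D:
    im,d,K,T=[D[n][k] for k in('im','d','K','T')];W=cloud(d,K,T);z=W[...,2];g=im.max(-1)
    print(n,'bench z',np.nanmedian(z[(abs(W[...,0]-.5)<.1)&(abs(W[...,1]+.0)<.03)]))
    def rect(nm,m):
        p=W[m][:,:2]; 
        if len(p)<5: print(nm,len(p));return
        r=cv2.minAreaRect((p*1000).astype(np.float32));print(nm,len(p),'rect',np.round(r[0],1),np.round(r[1],1),round(r[2],1),'z',np.median(z[m]).round(4))
    reg=(W[...,0]>.25)&(W[...,0]<.55)&(W[...,1]>.05)&(W[...,1]<.35)
    rect('base',reg&(z>.006)&(z<.02)&(g<90))
    rect('post',reg&(z>.17)&(z<.186)&(g<60))
    m=reg&(z>.19);print('tabs',m.sum(),W[m].mean(0) if m.any() else '')
    rect('tab',reg&(z>.195)&(g>90))
    hr=(abs(W[...,0]-.37)<.12)&(abs(W[...,1]+.22)<.12)
    rect('holder',hr&(z>.024)&(z<.036)); rect('holder>8',hr&(z>.012)&(z<.04))
```

```text
scene bench z 0.0004114205697927642
base 5790 rect [477.4 218.3] [199.3 110.5] 76.1 z 0.0123
post 147 rect [492.3 276.1] [25.  59.1] 73.4 z 0.1744
tabs 352 [0.47598669 0.20725287 0.20595945]
tab 273 rect [474.6 167.8] [110.4  34.2] 87.3 z 0.2106
holder 370 rect [ 468.5 -190.5] [63.2 49.6] 21.0 z 0.0295
holder>8 529 rect [ 468.2 -190.6] [64.  49.7] 21.1 z 0.0271
top bench z -0.000319715696288414
base 3316 rect [479.3 217.4] [200.1 110.5] 76.7 z 0.0115
post 366 rect [489.7 212.1] [156.7  57.7] 88.8 z 0.1773
tabs 130 [0.47574516 0.19903823 0.2064836 ]
tab 37 rect [479.6 217.5] [ 3.8 32.1] 77.2 z 0.2181
holder 391 rect [ 470.3 -191.4] [60.2 48.3] 21.9 z 0.0291
holder>8 518 rect [ 470.  -191.6] [60.3 48.5] 21.2 z 0.0277
```

View pics/crop.png

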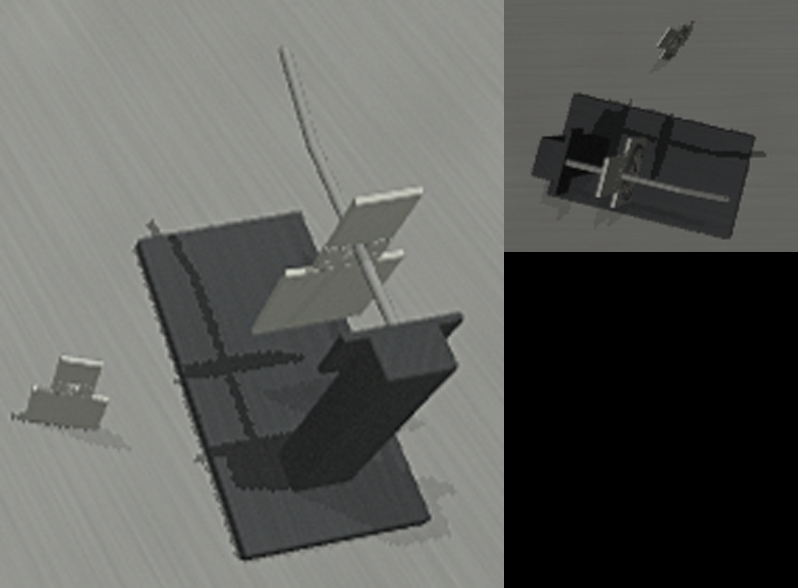

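The crop confirms it: the large thermometer hangs on the peg, and the small one on the bench is half its size. The peg's tip shows at about scene (461,222) and top (277,335). I'll triangulate the tip and redo the holder, because my mask clipped it.

```bash
cat >> h.py <<'E'
SO=np.array([.4923,.2763]);SX=np.array([.235,.972]);SX/=np.linalg.norm(SX);SY=np.array([-SX[1],SX[0]])
def tostand(p): q=np.array(p[:2])-SO;return np.array([q@SX,q@SY,p[2]])
def world(s): return np.append(SO+s[0]*SX+s[1]*SY,s[2])
def report(target=None,yaw_dir=None):
    st=get_state();M=R.from_rotvec(st['tool_rot']).as_matrix();p=np.array(st['position'])
    print('t',round(st['time'],2),'tcp',p.round(4),'stand',tostand(p).round(4),'Xax',M[:,0].round(3),'Yax',M[:,1].round(3),'Z',M[:,2].round(3),'F',np.round(st['ft_force'],2),'Tq',np.round(st['torque'],2),'grip',round(st['grip_width'],3),'q',np.round(st['joint_positions'],2))
    if yaw_dir is not None:
        a=np.arctan2(yaw_dir@M[:,1],yaw_dir@M[:,0]);t=np.degrees(a-np.pi/2);t=(t+90)%180-90;print('turn units',round(t/5,2));M=M@R.from_rotvec([0,0,np.radians(t)]).as_matrix()
    if target is not None: print('shift units after turn',(M.T@(np.array(target)-p)/.04).round(2))
E
python3 - <<'E'
from h import *
D={n:np.load(n+'.npz') for n in('scene','top')}
def tri(a,b):
    A=[];B=[]
    for n,uv in(('scene',a),('top',b)):
        o,r=ray(*uv,D[n]['K'],D[n]['T']);r/=np.linalg.norm(r);P=np.eye(3)-np.outer(r,r);A.append(P);B.append(P@o)
    x=np.linalg.solve(sum(A),sum(B));return x,[np.linalg.norm(A[i]@x-B[i])*1000 for i in(0,1)]
x,e=tri((461.2,222.3),(276.9,334.7));print('tip',x,tostand(x),e)
for n in D:
    K,T=D[n]['K'],D[n]['T'];print(n,'bend',proj(world([-.12,0,.17]),K,T),'tip proj',proj(x,K,T))
    # peg centreline near the tip: bright thin thing over the bench -> list depth points
    W=cloud(D[n]['d'],K,T);S=np.stack([(W[...,:2]-SO)@SX,(W[...,:2]-SO)@SY,W[...,2]],-1)
    m=(S[...,0]<-.07)&(S[...,0]>-.19)&(abs(S[...,1])<.04)&(S[...,2]>.15)&(S[...,2]<.23)
    q=S[m];q=q[np.argsort(-q[:,0])]
    for i in range(0,len(q),max(1,len(q)//14)):print((q[i]*1000).round(1))
    z=W[...,2];hm=(abs(W[...,0]-.48)<.1)&(abs(W[...,1]+.2)<.1)
    for lo in(.024,.012):
        p=W[hm&(z>lo)&(z<.036)][:,:2]*1000;print('holder',cv2.minAreaRect(p.astype(np.float32)))
report(world([-.06,0,.3]),np.append(SX,0))
E
```

```text
tip [0.45775352 0.11398865 0.19406925] [-0.16588431 -0.00456397  0.19406925] [np.float64(1.537180097830859), np.float64(1.5371800978308812)]
scene bend [470.0926713  256.40357683] tip proj [460.12480273 222.11421797]
[-75.5  -1.3 170. ]
[-83.9   2.4 173.9]
[-89.9  -0.9 173.3]
[-96.2   3.4 172.5]
[-104.2   -0.8  171.9]
[-110.3    1.5  172.3]
[-118.2    1.2  173.5]
[-124.7    3.7  173.6]
[-129.8   -2.6  175.7]
[-136.3   -1.   178.8]
[-141.3   -1.4  187.2]
[-147.4   -1.9  186.3]
[-153.3   -4.2  191.4]
[-158.5   -2.9  194. ]
[-164.    -1.3  196. ]
holder ((484.1867370605469, -184.8519287109375), (96.7652359008789, 50.77323532104492), 21.273761749267578)
holder ((484.3602294921875, -184.78439331054688), (98.24981689453125, 50.77323532104492), 21.273761749267578)
top bend [253.41911975 330.78313606] tip proj [276.31055905 335.3356321 ]
[-70.2  -2.8 171.2]
[-77.2  -0.9 174.2]
[-82.8  -3.7 167.6]
[-90.6  -0.2 172.5]
[-97.1  -3.6 170.9]
[-104.4    0.2  173.3]
[-111.7    0.4  171. ]
[-118.8   -3.3  172.5]
[-125.5    0.8  171.7]
[-133.3   -3.6  179.7]
[-139.7   -3.6  184.2]
[-146.8   -5.2  183.5]
[-154.2   -2.   190. ]
[-160.8   -7.6  193.8]
holder ((487.003173828125, -185.5758056640625), (96.13096618652344, 49.49966049194336), 21.2265625)
holder ((486.95660400390625, -185.5414581298828), (96.15383911132812, 49.586822509765625), 21.157075881958008)
t 0.1 tcp [ 0.1787 -0.6244  0.2216] stand [-0.9492  0.0931  0.2216] Xax [ 0.961  0.275 -0.   ] Yax [ 0.275 -0.961 -0.002] Z [-0.001  0.002 -1.   ] F [-0.44 -0.33 -0.61] Tq [-0.03 -0.03 -0.02] grip 0.999 q [ 1.31  0.32 -0.07  1.45  0.02  1.37 -0.06]
turn units 5.91
shift units after turn [  2.33 -22.23  -1.93]
```

```bash
python3 -m jog '[[[0.5,0.72,0,-0.33,0.985],[0.5,0.72,0,-0.33,0.985],[0.5,0.72,0,-0.33,0.985],[0.5,0.72,0,-0.33,0.985],[0.5,0.72,0,-0.33,0.985],[0.5,0.72,0,-0.33,0.985],[0.5,0,-1,0,0],[0.5,0,-1,0,0],[0.5,0,-1,0,0],[0.5,0,-1,0,0]]]' && python3 -m jog '[[[0.5,0,-1,0,0],[0.5,0,-1,0,0],[0.5,0,-1,0,0],[0.5,0,-1,0,0],[0.5,0,-1,0,0],[0.5,0,-1,0,0],[0.5,0,-1,0,0],[0.5,0,-1,0,0],[0.5,0,-1,0,0],[0.5,0,0,0,0]]]'
python3 - <<'E'
from h import *
report(world([-.06,0,.3]),np.append(SX,0))
E
```

```text
time: 1.35
position: [0.3871, -0.457, 0.3012]
tool_rot: [-3.119, 0.371, 0.001]
ft_force: [0.4, 0.8, 0.9]
grip_width: 0.5
time: 2.6
position: [0.4721, -0.1046, 0.3017]
tool_rot: [-3.12, 0.361, 0.0]
ft_force: [-0.0, -0.5, 0.3]
grip_width: 0.499
t 2.6 tcp [ 0.4721 -0.1046  0.3017] stand [-0.375  -0.0698  0.3017] Xax [ 0.974 -0.228 -0.   ] Yax [-0.228 -0.974 -0.001] Z [ 0.     0.001 -1.   ] F [-0.04 -0.53  0.32] Tq [0.04 0.01 0.02] grip 0.499 q [ 0.63 -0.05 -0.44  1.71 -0.02  1.48 -1.61]
turn units 0.08
shift units after turn [-1.75 -7.87  0.05]
```

```bash
python3 -m jog '[[[0.5,-0.3,-1,0,0],[0.5,-0.3,-1,0,0],[0.5,-0.3,-1,0,0],[0.5,-0.3,-1,0,0],[0.5,-0.3,-1,0,0],[0.5,-0.25,-0.9,0,0],[0.5,0,0,0,0],[0.5,0,0,0,0]]]'
python3 - <<'E'
from h import *
report(world([-.06,0,.3]))
print(eyes.camera_params('wrist')['mount'])
im,d,K,T=shot('wrist');save('w1.png',im);np.savez('w1',im=im,d=d,K=K,T=T)
E
```

```text
time: 3.6
position: [0.4591, 0.1357, 0.3014]
tool_rot: [3.118, -0.374, -0.001]
ft_force: [0.2, -0.7, 0.8]
grip_width: 0.498
t 3.6 tcp [0.4591 0.1357 0.3014] stand [-0.1444 -0.0008  0.3014] Xax [ 0.972 -0.236 -0.   ] Yax [-0.236 -0.972  0.001] Z [-0.    -0.001 -1.   ] F [ 0.16 -0.73  0.82] Tq [-0.04  0.01 -0.01] grip 0.498 q [ 0.41 -0.06 -0.71  1.71 -0.04  1.48 -2.11]
shift units after turn [-0.02 -2.11  0.03]
[[ 5.60739193e-04 -9.56619177e-01 -2.91340757e-01  8.12017423e-02]
 [ 9.99999427e-01  2.70623689e-04  1.03608937e-03  9.01405843e-04]
 [-9.12299253e-04 -2.91341170e-01  9.56618780e-01 -1.61458620e-01]
 [ 0.00000000e+00  0.00000000e+00  0.00000000e+00  1.00000000e+00]]
```

View pics/w1.png

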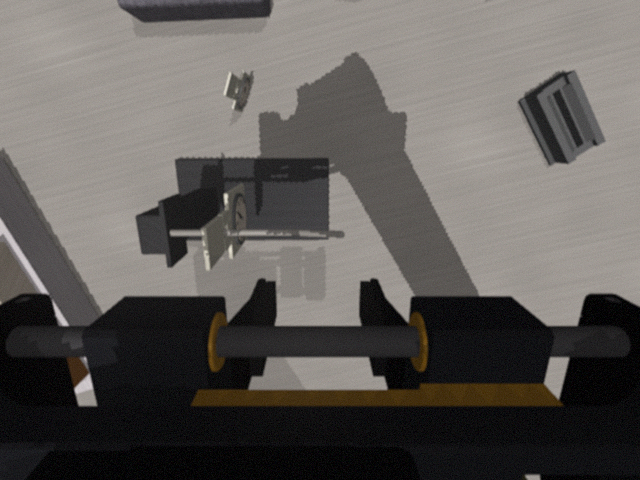

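The wrist view shows the tab at (213,240), the peg tip at (342,234) and the holder's slot at (568,118). I'll measure these from this view's depth.

Run:
```python
from h import *
D=np.load('w1.npz');im,d,K,T=[D[k] for k in('im','d','K','T')];W=cloud(d,K,T)
S=np.stack([(W[...,:2]-SO)@SX,(W[...,:2]-SO)@SY,W[...,2]],-1)*1000
v,u=np.mgrid[:480,:640]
m=(v<262)&(u<360)&(abs(S[...,1])<45)&(S[...,2]>212)&(S[...,0]<-20)
q=S[m];print('tab top',len(q),q.mean(0),q.min(0),q.max(0))
for c in range(246,348,8):
    k=(abs(u-c)<4)&(v<262)&(abs(S[...,1])<30)&(S[...,2]>158)&(S[...,2]<215);k2=S[k]
    if len(k2): print(c,'n',len(k2),np.median(k2,0).round(1),'vcen',v[k].mean().round(1))
hm=(u>480)&(v<200)&(S[...,2]>24)&(S[...,2]<40)
r=cv2.minAreaRect((W[hm][:,:2]*1000).astype(np.float32));print('holder',r,np.median(S[hm][:,2]))
hm=(u>480)&(v<200)&(S[...,2]>10)&(S[...,2]<40)
r=cv2.minAreaRect((W[hm][:,:2]*1000).astype(np.float32));print('holder all',r)
hc=np.array([487,-185.5]);L=np.array([np.cos(np.radians(21.2)),np.sin(np.radians(21.2))]);N=np.array([-L[1],L[0]])
Q=W[...,:2]*1000-hc;a=Q@L;b=Q@N
for lo in range(-34,35,2):
    k=(abs(a)<25)&(b>=lo)&(b<lo+2)&(u>480)&(v<220);print(lo,k.sum(),(S[k][:,2].mean().round(1) if k.any() else ''),end=' | ')
```

```text
tab top 263 [-61.66774708  -4.91491685 216.78495046] [-63.32934129 -18.0865104  212.05470849] [-58.750093     9.55062089 220.03298526]
246 n 41 [-82.3  -1.6 171.8] vcen 232.4
254 n 43 [-89.6  -1.6 171.5] vcen 232.4
262 n 49 [-96.7  -2.  171.8] vcen 232.0
270 n 49 [-103.8   -2.   171.7] vcen 232.0
278 n 49 [-110.7   -2.   171.5] vcen 232.0
286 n 49 [-117.9   -1.9  171.5] vcen 232.0
294 n 45 [-125.1   -2.4  174.3] vcen 232.3
302 n 48 [-132.4   -3.   177.9] vcen 232.9
310 n 49 [-139.4   -3.8  181.6] vcen 233.0
318 n 48 [-146.2   -4.9  185.3] vcen 232.9
326 n 49 [-152.9   -4.8  188.8] vcen 234.0
334 n 49 [-159.3   -5.9  192.3] vcen 234.0
342 n 34 [-164.9   -6.4  194.4] vcen 234.0
holder ((486.6737365722656, -185.6524658203125), (96.82808685302734, 50.313175201416016), 21.09711456298828) 29.011413929235037
holder all ((486.7867431640625, -185.6473388671875), (97.29724884033203, 50.309471130371094), 21.393259048461914)
-34 0  | -32 0  | -30 0  | -28 0  | -26 9 29.1 | -24 69 29.7 | -22 82 29.8 | -20 78 29.6 | -18 72 29.5 | -16 66 30.0 | -14 122 29.1 | -12 115 27.1 | -10 114 25.3 | -8 85 24.0 | -6 319 17.3 | -4 45 17.2 | -2 0  | 0 0  | 2 3 22.5 | 4 58 23.5 | 6 57 24.0 | 8 27 25.6 | 10 33 27.5 | 12 36 29.5 | 14 78 30.0 | 16 70 29.8 | 18 71 29.7 | 20 78 29.7 | 22 388 18.5 | 24 201 14.7 | 26 59 4.7 | 28 105 3.2 | 30 103 1.0 | 32 60 -0.5 | 34 60 -0.5 |
```

```bash
python3 -m jog '[[[0.32,0,-0.7,0,0],[0.32,0,-0.7,0,0],[0.32,0,-0.685,0,0],[0.32,0,0,0.5,0],[0.32,0,0,0.5,0],[0.32,0,0,0.4,0],[0.32,0,0,0,0],[0.32,0,0,0,0]]]'
python3 - <<'E'
from h import *
report(world([-.061,-.001,.186]),np.append(SX,0))
im,d,K,T=shot('wrist');save('w2.png',im)
E
```

```text
time: 4.65
position: [0.4789, 0.2181, 0.2463]
tool_rot: [-3.119, 0.372, -0.001]
ft_force: [0.6, 0.5, 0.2]
grip_width: 0.32
t 4.65 tcp [0.4789 0.2181 0.2463] stand [-0.0597 -0.0007  0.2463] Xax [ 0.972 -0.235  0.001] Yax [-0.235 -0.972 -0.   ] Z [ 0.001  0.    -1.   ] F [0.6  0.46 0.16] Tq [ 0.03 -0.01 -0.02] grip 0.32 q [ 0.3   0.1  -0.82  1.7   0.08  1.38 -2.34]
turn units -0.01
shift units after turn [0.01 0.03 1.51]
```

View pics/w2.png

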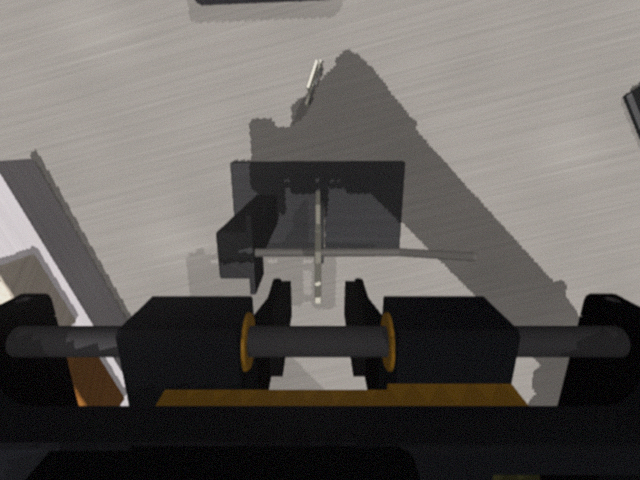

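The plate edge (column 318) lies midway between the fingers (280 and 355). I'll descend and grip gently.

```bash
python3 -m jog '[[[0.32,0,0.03,0.4,0],[0.32,0,0,0.4,0],[0.32,0,0,0.4,0],[0.32,0,0,0.3,0],[0.32,0,0,0,0],[0.32,0,0,0,0]]]' 15; python3 -c "
from h import *
report()"; python3 -m jog '[[[0.2,0,0,0,0],[0.12,0,0,0,0],[0.06,0,0,0,0],[0,0,0,0,0],[0,0,0,0,0],[0,0,0,0,0]]]' 15;python3 -c "
from h import *
report()"
```

```text
time: 5.45
position: [0.4784, 0.2174, 0.186]
tool_rot: [-3.119, 0.371, -0.001]
ft_force: [0.1, 0.0, 0.4]
grip_width: 0.32
t 5.45 tcp [0.4784 0.2174 0.186 ] stand [-0.0605 -0.0003  0.186 ] Xax [ 0.972 -0.235  0.   ] Yax [-0.235 -0.972 -0.   ] Z [ 0.  0. -1.] F [0.06 0.02 0.41] Tq [ 0.04  0.01 -0.04] grip 0.32 q [ 0.29  0.14 -0.82  1.79  0.11  1.26 -2.37]
time: 6.2
position: [0.4783, 0.2173, 0.1859]
tool_rot: [-3.119, 0.371, -0.0]
ft_force: [0.2, -0.5, 0.5]
grip_width: 0.046
t 6.2 tcp [0.4783 0.2173 0.1859] stand [-0.0606 -0.0002  0.1859] Xax [ 0.972 -0.235  0.   ] Yax [-0.235 -0.972 -0.   ] Z [ 0.  0. -1.] F [ 0.22 -0.47  0.54] Tq [0.12 0.   0.04] grip 0.046 q [ 0.29  0.14 -0.82  1.79  0.11  1.26 -2.37]
```

```bash
python3 -m jog '[[[0,0,0,-0.05,0],[0,0,0,-0.05,0],[0,0,0,0,0],[0,0,0,0,0]]]'; python3 -c "
from h import *
report()"; python3 -m jog '[[[0,0,0.1,0,0],[0,0,0.1,0,0],[0,0,0.1,0,0],[0,0,0.1,0,0],[0,0,0,0,0],[0,0,0,0,0]]]';python3 -c "
from h import *
report()"
```

```text
time: 6.7
position: [0.4781, 0.2171, 0.1896]
tool_rot: [3.119, -0.371, -0.0]
ft_force: [0.6, 0.1, -1.3]
grip_width: 0.042
t 6.7 tcp [0.4781 0.2171 0.1896] stand [-6.090e-02 -1.000e-04  1.896e-01] Xax [ 0.972 -0.235 -0.   ] Yax [-0.235 -0.972  0.   ] Z [-0. -0. -1.] F [ 0.58  0.06 -1.28] Tq [ 0.06  0.02 -0.03] grip 0.042 q [ 0.29  0.14 -0.82  1.78  0.11  1.27 -2.37]
time: 7.45
position: [0.4744, 0.2017, 0.1898]
tool_rot: [-3.12, 0.371, -0.0]
ft_force: [-0.1, 0.5, -0.5]
grip_width: 0.046
t 7.45 tcp [0.4744 0.2017 0.1898] stand [-7.670e-02 -1.000e-04  1.898e-01] Xax [ 0.972 -0.235  0.   ] Yax [-0.235 -0.972 -0.   ] Z [ 0.  0. -1.] F [-0.15  0.49 -0.48] Tq [0.08 0.05 0.04] grip 0.046 q [ 0.32  0.11 -0.81  1.8   0.08  1.26 -2.33]
```

```bash
python3 -m jog '[[[0,0,0.15,0,0],[0,0,0.15,0,0],[0,0,0.15,0,0],[0,0,0.15,0,0],[0,0,0.15,0,0],[0,0,0.15,0,0],[0,0,0,0,0],[0,0,0,0,0]]]';python3 - <<'E'
from h import *
report()
im,d,K,T=shot('wrist')
st=tostand(get_state()['position'])
c=im[170:350,230:430];s2,_,K2,T2=shot('scene');u,v=proj(world([-.125,0,.17]),K2,T2);print(u,v)
e=s2[int(v)-60:int(v)+60,int(u)-65:int(u)+65]
a=cv2.resize(c,(400,360),interpolation=2);b=cv2.resize(e,(390,360),interpolation=2);save('w3.png',np.hstack([a,b]))
E
```

```text
time: 8.45
position: [0.466, 0.1668, 0.1898]
tool_rot: [-3.119, 0.371, -0.0]
ft_force: [0.4, -0.3, -0.9]
grip_width: 0.047
t 8.45 tcp [0.466  0.1668 0.1898] stand [-0.1126 -0.0002  0.1898] Xax [ 0.972 -0.235  0.   ] Yax [-0.235 -0.972 -0.   ] Z [ 0.  0. -1.] F [ 0.42 -0.32 -0.85] Tq [0.05 0.05 0.03] grip 0.047 q [ 0.38  0.05 -0.79  1.85  0.04  1.26 -2.23]
468.82600148594565 253.55705968724095
```

View pics/w3.png

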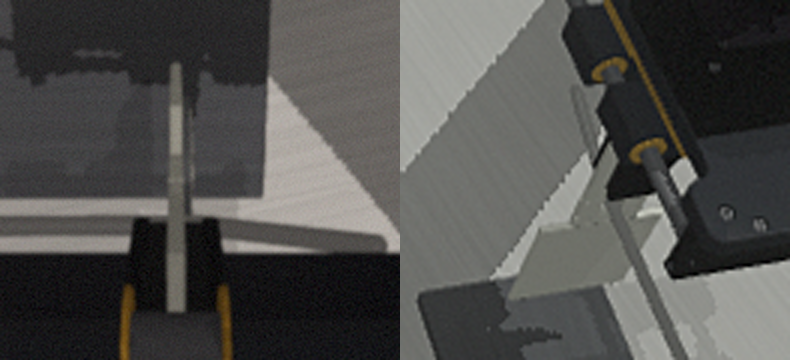

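The plate is still square, just short of the bend (crop column 215, plate at 177). I'll follow the upturn at slope 0.51 with a slight veer, reading force as I go.

```bash
python3 -m jog '[[[0,0,0.075,0,0],[0,0,0.075,0,0],[0,0.01,0.1,-0.05,0],[0,0.01,0.1,-0.05,0],[0,0,0,0,0],[0,0,0,0,0]]]';python3 -c "
from h import *
report()"; python3 -m jog '[[[0,0.01,0.1,-0.05,0],[0,0.01,0.1,-0.05,0],[0,0.01,0.1,-0.05,0],[0,0,0,0,0],[0,0,0,0,0]]]';python3 -c "
from h import *
report()"
```

```text
time: 9.3
position: [0.4635, 0.1529, 0.1938]
tool_rot: [-3.12, 0.371, -0.0]
ft_force: [-0.4, 0.6, -0.2]
grip_width: 0.044
t 9.3 tcp [0.4635 0.1529 0.1938] stand [-0.1267 -0.001   0.1938] Xax [ 0.972 -0.235  0.   ] Yax [-0.235 -0.972 -0.   ] Z [ 0. -0. -1.] F [-0.43  0.62 -0.19] Tq [0.12 0.02 0.02] grip 0.044 q [ 0.4   0.03 -0.77  1.86  0.02  1.26 -2.19]
time: 9.93
position: [0.4618, 0.141, 0.1997]
tool_rot: [3.12, -0.371, 0.0]
ft_force: [0.0, 0.1, -1.0]
grip_width: 0.044
t 9.93 tcp [0.4618 0.141  0.1997] stand [-0.1387 -0.0021  0.1997] Xax [ 0.972 -0.235  0.   ] Yax [-0.235 -0.972 -0.   ] Z [ 0. -0. -1.] F [ 0.01  0.06 -0.97] Tq [0.06 0.03 0.07] grip 0.044 q [ 0.41  0.01 -0.76  1.86  0.    1.28 -2.15]
```

```bash
python3 -m jog '[[[0,0.01,0.1,-0.051,0],[0,0.01,0.1,-0.051,0],[0,0.01,0.1,-0.051,0],[0,0,0,0,0],[0,0,0,0,0]]]';python3 -c "
from h import *
report()"; python3 -m jog '[[[0,0.01,0.1,-0.051,0],[0,0.01,0.1,-0.051,0],[0,0.01,0.1,-0.051,0],[0,0,0,0,0],[0,0,0,0,0]]]';python3 -c "
from h import *
report()"
```

```text
time: 10.55
position: [0.4601, 0.129, 0.2058]
tool_rot: [-3.12, 0.371, -0.0]
ft_force: [-0.1, 0.6, -0.5]
grip_width: 0.042
t 10.55 tcp [0.4601 0.129  0.2058] stand [-0.1507 -0.0034  0.2058] Xax [ 0.972 -0.235  0.   ] Yax [-0.235 -0.972 -0.   ] Z [ 0.  0. -1.] F [-0.09  0.64 -0.52] Tq [ 0.08 -0.01 -0.03] grip 0.042 q [ 0.43 -0.01 -0.74  1.86 -0.01  1.29 -2.12]
time: 11.18
position: [0.4585, 0.1171, 0.212]
tool_rot: [3.12, -0.371, 0.0]
ft_force: [-0.5, -0.3, -0.7]
grip_width: 0.042
t 11.18 tcp [0.4585 0.1171 0.212 ] stand [-0.1627 -0.0045  0.212 ] Xax [ 0.972 -0.235  0.   ] Yax [-0.235 -0.972  0.   ] Z [ 0. -0. -1.] F [-0.47 -0.29 -0.66] Tq [ 0.07 -0.02 -0.02] grip 0.042 q [ 0.44 -0.03 -0.73  1.86 -0.02  1.3  -2.08]
```

```bash
python3 -m jog '[[[0,0.01,0.1,-0.051,0],[0,0.01,0.1,-0.051,0],[0,0.01,0.1,-0.051,0],[0,0.01,0.1,-0.051,0],[0,0,0.15,0,0],[0,0,0.15,0,0],[0,0,0,0,0],[0,0,0,0,0]]]';python3 -c "
from h import *
report()"; python3 -m jog '[[[0,0,0.2,0,0],[0,0,0.2,-0.3,0],[0,0,0.2,-0.5,0],[0,0,0,-0.5,0],[0,0,0,0,0],[0,0,0,0,0]]]';python3 - <<'E'
from h import *
H=np.array([.487,-.1855,.3]);N=np.array([-np.sin(np.radians(21.2)),np.cos(np.radians(21.2)),0])
report(H,N)
s2,_,K2,T2=shot('scene');p=get_state()['position'];u,v=map(int,proj(p,K2,T2));print(u,v)
save('s4.png',cv2.resize(s2[max(0,v-100):v+110,u-130:u+110],None,fx=2.5,fy=2.5,interpolation=2))
E
```

```text
time: 12.18
position: [0.4535, 0.0895, 0.2201]
tool_rot: [-3.12, 0.371, -0.0]
ft_force: [-0.5, -0.1, -1.2]
grip_width: 0.045
t 12.18 tcp [0.4535 0.0895 0.2201] stand [-0.1907 -0.0061  0.2201] Xax [ 0.972 -0.235  0.   ] Yax [-0.235 -0.972 -0.   ] Z [ 0.  0. -1.] F [-0.48 -0.08 -1.16] Tq [0.07 0.04 0.03] grip 0.045 q [ 0.48 -0.07 -0.69  1.88 -0.05  1.32 -2.01]
time: 12.92
position: [0.4476, 0.0659, 0.2718]
tool_rot: [3.119, -0.371, -0.001]
ft_force: [-0.6, -0.6, -1.2]
grip_width: 0.044
t 12.93 tcp [0.4476 0.0659 0.2718] stand [-0.215  -0.006   0.2718] Xax [ 0.972 -0.235 -0.   ] Yax [-0.235 -0.972  0.   ] Z [-0. -0. -1.] F [-0.6  -0.61 -1.21] Tq [0.04 0.02 0.01] grip 0.044 q [ 0.5  -0.12 -0.64  1.81 -0.07  1.43 -1.93]
turn units -6.96
shift units after turn [-1.35  6.22 -0.7 ]
461 161
```

View pics/s4.png

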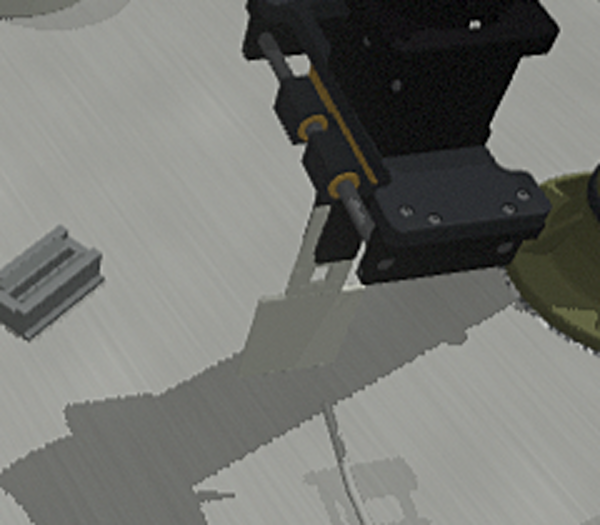

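The thermometer is held clear of the peg: hole at stand x −215 mm, force about −1.2 N, which is its own weight. Next I turn it and carry it over the holder.

```bash
python3 -m jog '[[[0,0,0,0,-0.9],[0,0,0,0,-0.9],[0,0,0,0,-0.9],[0,0,0,0,-0.9],[0,0,0,0,-0.9],[0,0,0,0,-0.9],[0,0,0,0,-0.9],[0,0,0,0,-0.66],[0,0,0,0,0]]]' && python3 -m jog '[[[0,-0.1,0.4,0,0],[0,-0.17,0.8,0,0],[0,-0.17,0.8,0,0],[0,-0.17,0.8,0,0],[0,-0.17,0.8,0,0],[0,-0.17,0.8,0,0],[0,-0.17,0.8,0,0],[0,-0.1,0.4,0,0],[0,0,0,0,0],[0,0,0,0,0]]]';python3 - <<'E'
from h import *
H=np.array([.487,-.1855,.3]);N=np.array([-np.sin(np.radians(21.2)),np.cos(np.radians(21.2)),0])
report(H,N)
im,d,K,T=shot('wrist');save('w5.png',im);np.savez('w5',im=im,d=d,K=K,T=T)
E
```

```text
time: 14.1
position: [0.4474, 0.0661, 0.2713]
tool_rot: [-3.088, -0.578, 0.002]
ft_force: [-0.1, -0.3, -1.0]
grip_width: 0.049
time: 15.35
position: [0.4835, -0.159, 0.2721]
tool_rot: [-3.087, -0.581, 0.0]
ft_force: [0.1, -0.3, -1.4]
grip_width: 0.045
t 15.35 tcp [ 0.4835 -0.159   0.2721] stand [-0.4252 -0.0937  0.2721] Xax [0.932 0.363 0.   ] Yax [ 0.363 -0.932 -0.001] Z [-0.     0.001 -1.   ] F [ 0.09 -0.28 -1.39] Tq [ 0.08 -0.01 -0.02] grip 0.045 q [ 0.64  0.02 -0.37  1.71  0.01  1.42 -0.94]
turn units 0.02
shift units after turn [-0.16  0.65 -0.7 ]
```

View pics/w5.png

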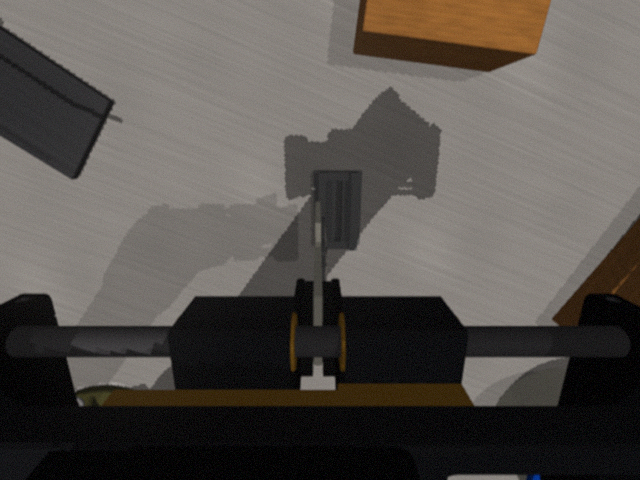

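Run:
```python
from h import *
D=np.load('w5.npz');im,d,K,T=[D[k] for k in('im','d','K','T')];W=cloud(d,K,T);z=W[...,2]
st=get_state();M=R.from_rotvec(st['tool_rot']).as_matrix();P=(W-np.array(st['position']))@M*1000
v,u=np.mgrid[:480,:640]
m=(u>295)&(u<370)&(v>150)&(v<262)&(z>.026)&(z<.034)
r=cv2.minAreaRect(P[m][:,:2].astype(np.float32));print('holder top in tool xy',r,'world',(W[m].mean(0)))
x0=P[m][:,0].min();x1=P[m][:,0].max();print('x',x0,x1,'y',P[m][:,1].min(),P[m][:,1].max())
g=im[...,:].mean(-1)
for vv in(195,205,215,225,235):
    print(vv,g[vv,318:364:2].astype(int),'y30',onz(318,vv,.03,K,T).round(3),end='')
    a=(np.array([onz(uu,vv,.03,K,T) for uu in(318,364)])-np.array(st['position']))@M*1000;print(' tooly@z30 318,364',a[:,1].round(1))
m=(u>295)&(u<345)&(v>150)&(z>.1)&(z<.27)&(abs(P[...,1])<15)&(v<300)
q=P[m];print('plate n',len(q))
for lo in range(-20,110,10):
    k=(q[:,2]>=lo)&(q[:,2]<lo+10)
    if k.sum()>3:print(lo,k.sum(),'x',q[k,0].min().round(1),q[k,0].max().round(1),'y',np.median(q[k,1]).round(1))
```

```text
holder top in tool xy ((-6.775836944580078, 26.981422424316406), (46.98150634765625, 95.955078125), 89.97272491455078) world [ 0.49410313 -0.18770243  0.02904249]
x -54.74603252281994 41.19668680435828 y 3.4682131002627177 50.47820197708387
195 [47 52 53 49 45 43 40 53 52 44 41 37 44 45 45 34 37 52 50 51 53 57 76] y30 [ 0.498 -0.156  0.03 ] tooly@z30 318,364 [ 2.3 57. ]
205 [72 59 52 52 44 45 46 51 50 41 40 40 48 45 41 37 40 53 50 54 49 55 78] y30 [ 0.487 -0.16   0.03 ] tooly@z30 318,364 [ 2.3 57.5]
215 [72 59 54 51 47 49 53 52 48 38 37 35 47 43 43 42 43 48 50 50 56 61 72] y30 [ 0.475 -0.164  0.03 ] tooly@z30 318,364 [ 2.3 57.9]
225 [105  94  46  41  38  46  41  49  52  36  38  32  48  45  43  38  45  52
  53  46  52  65  80] y30 [ 0.464 -0.169  0.03 ] tooly@z30 318,364 [ 2.3 58.4]
235 [107  89  45  51  51  49  45  49  48  42  43  41  50  42  40  43  43  48
  47  50  51 112 138] y30 [ 0.452 -0.174  0.03 ] tooly@z30 318,364 [ 2.3 58.9]
plate n 728
0 43 x 15.7 17.2 y 1.8
10 50 x 15.2 17.1 y 1.3
20 36 x 16.2 17.0 y 1.3
30 172 x 16.2 31.8 y 1.8
40 210 x -9.4 31.9 y 5.1
50 97 x -12.4 31.9 y 4.6
60 59 x -1.8 31.8 y 4.7
70 24 x 22.3 31.9 y 2.6
80 18 x 30.7 31.7 y 1.6
90 11 x 31.3 31.7 y 1.2
100 8 x 31.1 31.8 y 1.6
```

Run:
```python
from h import *
D=np.load('w5.npz');im,d,K,T=[D[k] for k in('im','d','K','T')];W=cloud(d,K,T);z=W[...,2]
st=get_state();M=R.from_rotvec(st['tool_rot']).as_matrix();P=(W-np.array(st['position']))@M*1000
v,u=np.mgrid[:480,:640];b=(u>295)&(u<370)&(v>150)&(v<262)&(abs(P[...,0]+7)<30)&(z<.04)
for lo in range(0,56,1):
    k=b&(P[...,1]>=lo)&(P[...,1]<lo+1)
    if k.any():print(lo,k.sum(),(np.median(z[k])*1000).round(1),end=' | ')
```

```text
1 16 4.9 | 2 16 4.5 | 3 13 29.6 | 4 19 28.8 | 5 29 29.7 | 7 29 29.3 | 8 28 29.4 | 9 29 29.3 | 10 35 29.5 | 11 28 30.2 | 12 24 30.3 | 13 41 29.2 | 14 48 27.9 | 15 46 26.8 | 16 30 25.7 | 17 30 25.1 | 18 39 24.0 | 19 48 23.2 | 20 39 23.7 | 21 33 23.4 | 22 2 4.5 | 23 34 4.6 | 24 35 4.3 | 25 41 4.2 | 26 38 4.2 | 27 32 4.2 | 28 36 4.4 | 29 35 4.3 | 30 67 5.2 | 31 57 22.9 | 32 42 23.5 | 33 38 23.3 | 34 43 24.1 | 35 46 25.0 | 36 40 26.1 | 37 42 27.0 | 38 40 27.9 | 39 45 29.0 | 40 45 29.9 | 41 40 29.6 | 42 39 29.5 | 43 37 29.4 | 44 39 29.2 | 45 41 29.1 | 46 42 29.1 | 47 45 29.3 | 48 39 29.4 | 49 39 29.5 | 50 19 29.3 | 53 15 4.6 | 54 35 4.6 | 55 37 4.4 |
```

The slot's centre is at tool y 26.6 mm and the plate is at 1.4 mm in the same view. The dial is proud on the +y side and fits only with the plate about 2 mm off centre towards −y. So I shift +23.2 mm in y and −6.6 mm in x, descend to just above the mouth and look.

```bash
python3 -m jog '[[[0,-0.08,0.29,0,0],[0,-0.085,0.29,0,0],[0,0,0,0.5,0],[0,0,0,0.6,0],[0,0,0,0.6,0],[0,0,0,0.6,0],[0,0,0,0.6,0],[0,0,0,0,0],[0,0,0,0,0]]]';python3 - <<'E'
from h import *
report()
im,d,K,T=shot('wrist');np.savez('w6',im=im,d=d,K=K,T=T);W=cloud(d,K,T);z=W[...,2]
st=get_state();M=R.from_rotvec(st['tool_rot']).as_matrix();P=(W-np.array(st['position']))@M*1000
v,u=np.mgrid[:480,:640]
b=(v<262)&(P[...,0]>-60)&(P[...,0]<45)&(abs(P[...,1])<35)&(z<.034)&(z>.026);print('holder',P[b].min(0).round(1),P[b].max(0).round(1))
b=(v<262)&(abs(P[...,0])<45)&(abs(P[...,1])<35)&(z<.034)
for lo in range(-26,28,1):
    k=b&(P[...,1]>=lo)&(P[...,1]<lo+1)
    if k.sum()>2:print(lo,k.sum(),(np.median(z[k])*1000).round(1),end=' | ')
m=(z>.045)&(z<.2)&(abs(P[...,1])<12)&(abs(P[...,0])<40)&(v<300);q=P[m];print()
for lo in range(0,110,10):
    k=(q[:,2]>=lo)&(q[:,2]<lo+10)&(q[:,0]>28)
    if k.sum()>3:print(lo,k.sum(),'x',q[k,0].max().round(1),'y',q[k,1].min().round(1),np.median(q[k,1]).round(1),q[k,1].max().round(1))
save('w6.png',cv2.resize(im[90:300,220:420],None,fx=2.8,fy=2.8,interpolation=2))
E
```

```text
time: 16.52
position: [0.4863, -0.185, 0.1571]
tool_rot: [3.087, 0.578, 0.002]
ft_force: [1.0, 0.5, -0.6]
grip_width: 0.045
t 16.52 tcp [ 0.4863 -0.185   0.1571] stand [-0.4498 -0.1025  0.1571] Xax [0.932 0.362 0.001] Yax [ 0.362 -0.932  0.001] Z [ 0.001 -0.001 -1.   ] F [ 0.96  0.52 -0.55] Tq [ 0.03  0.   -0.02] grip 0.045 q [ 0.65  0.11 -0.36  1.85  0.04  1.19 -0.92]
holder [-27.4 -23.4 125.2] [ 45.   24.6 131.5]
-26 41 4.6 | -24 34 29.0 | -23 97 29.4 | -22 91 29.4 | -21 97 29.5 | -20 91 29.3 | -19 88 29.1 | -18 92 29.5 | -17 95 29.4 | -16 97 29.5 | -15 90 29.5 | -14 93 29.9 | -13 95 28.9 | -12 107 27.9 | -11 88 27.0 | -10 90 25.9 | -9 95 24.9 | -8 99 24.1 | -7 101 23.3 | -6 99 23.4 | -5 81 23.3 | -4 82 4.7 | -3 82 4.5 | -2 70 4.1 | -1 23 5.0 | 0 42 5.1 | 1 21 4.4 | 2 21 5.2 | 3 26 4.7 | 4 37 4.8 | 5 37 23.3 | 6 40 23.5 | 7 59 23.4 | 8 64 23.9 | 9 81 24.7 | 10 98 25.9 | 11 82 26.9 | 12 92 27.9 | 13 107 28.7 | 14 95 29.8 | 15 86 29.7 | 16 94 29.4 | 17 95 29.4 | 18 100 29.3 | 19 92 29.5 | 20 84 29.4 | 21 89 29.3 | 22 90 29.4 | 23 96 29.5 | 24 56 29.3 | 26 34 4.5 | 27 86 4.3 | 
30 43 x 31.8 y -0.1 1.7 2.9
40 22 x 31.7 y -0.2 1.1 2.9
50 19 x 31.7 y -0.3 1.0 3.0
60 17 x 31.6 y -0.3 1.7 3.1
70 17 x 31.5 y -0.4 1.0 3.2
80 17 x 31.7 y -0.4 1.7 3.3
90 11 x 31.5 y -0.5 1.0 2.5
100 9 x 31.6 y -0.6 1.0 2.6
```

View pics/w6.png

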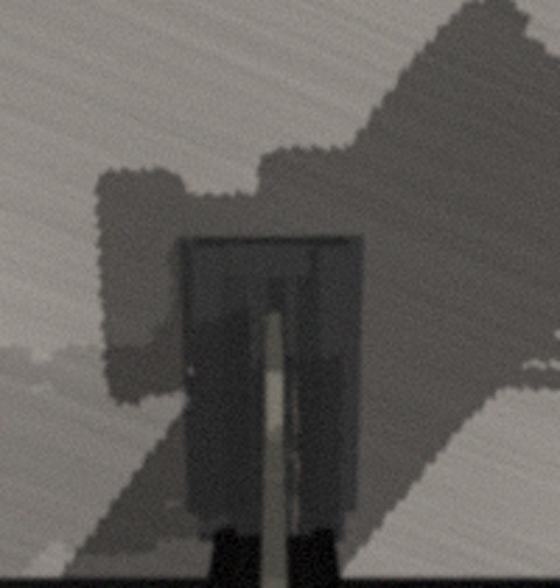

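In tool y the slot spans −4 to +5 mm (centre 0.4), and the plate is at 1.2 mm with its dial on +y. I'll shift −2.8 mm and lower in guarded steps.

```bash
python3 -m jog '[[[0,0,-0.07,0,0],[0,0,0,0.3,0],[0,0,0,0.3,0],[0,0,0,0,0],[0,0,0,0,0]]]';python3 -c "
from h import *
report()";  python3 -m jog '[[[0,0,0,0.1,0],[0,0,0,0.1,0],[0,0,0,0,0],[0,0,0,0,0]]]';python3 -c "
from h import *
report()";  python3 -m jog '[[[0,0,0,0.07,0],[0,0,0,0.07,0],[0,0,0,0,0],[0,0,0,0,0]]]';python3 -c "
from h import *
report()"
```

```text
time: 17.2
position: [0.4844, -0.1817, 0.1317]
tool_rot: [-3.087, -0.579, 0.001]
ft_force: [0.3, 0.1, -0.6]
grip_width: 0.045
t 17.2 tcp [ 0.4844 -0.1817  0.1317] stand [-0.447  -0.0999  0.1317] Xax [ 0.932  0.362 -0.001] Yax [ 0.362 -0.932 -0.001] Z [-0.001  0.    -1.   ] F [ 0.26  0.06 -0.62] Tq [-0.04  0.03  0.01] grip 0.045 q [ 0.65  0.13 -0.36  1.88  0.05  1.14 -0.93]
time: 17.7
position: [0.4845, -0.182, 0.124]
tool_rot: [3.088, 0.578, -0.001]
ft_force: [0.4, -1.8, -1.2]
grip_width: 0.048
t 17.7 tcp [ 0.4845 -0.182   0.124 ] stand [-0.4473 -0.1001  0.124 ] Xax [ 0.932  0.362 -0.   ] Yax [ 0.362 -0.932  0.   ] Z [-0. -0. -1.] F [ 0.36 -1.79 -1.22] Tq [-0.32 -0.03  0.02] grip 0.048 q [ 0.65  0.13 -0.36  1.89  0.05  1.13 -0.94]
time: 18.2
position: [0.4846, -0.1819, 0.1185]
tool_rot: [3.088, 0.579, -0.0]
ft_force: [0.5, -1.0, -1.4]
grip_width: 0.044
t 18.2 tcp [ 0.4846 -0.1819  0.1185] stand [-0.4472 -0.1002  0.1185] Xax [ 0.932  0.362 -0.   ] Yax [ 0.362 -0.932  0.   ] Z [-0. -0. -1.] F [ 0.52 -1.   -1.44] Tq [-0.39 -0.17 -0.02] grip 0.044 q [ 0.64  0.14 -0.36  1.9   0.05  1.12 -0.94]
```

A side force of about 1.5 N along tool +y shows the plate is leaning on the −y wall. I'll ease it +0.8 mm and continue down.

```bash
python3 -m jog '[[[0,0,0.02,0,0],[0,0,0,0.07,0],[0,0,0,0,0],[0,0,0,0,0]]]';python3 -c "
from h import *
report()";  python3 -m jog '[[[0,0,0,0.05,0],[0,0,0,0,0],[0,0,0,0,0]]]';python3 -c "
from h import *
report()";  python3 -m jog '[[[0,0,0,0.03,0],[0,0,0,0,0],[0,0,0,0,0]]]';python3 -c "
from h import *
report()"
```

```text
time: 18.7
position: [0.4849, -0.1824, 0.1157]
tool_rot: [-3.088, -0.579, 0.0]
ft_force: [-0.7, 0.2, -1.2]
grip_width: 0.042
t 18.7 tcp [ 0.4849 -0.1824  0.1157] stand [-0.4476 -0.1005  0.1157] Xax [ 0.932  0.362 -0.   ] Yax [ 0.362 -0.932 -0.   ] Z [-0.  0. -1.] F [-0.73  0.21 -1.18] Tq [ 0.01 -0.04  0.03] grip 0.042 q [ 0.64  0.14 -0.36  1.9   0.06  1.11 -0.94]
time: 19.08
position: [0.4849, -0.1825, 0.1137]
tool_rot: [3.088, 0.579, -0.0]
ft_force: [0.1, 0.1, -0.9]
grip_width: 0.042
t 19.07 tcp [ 0.4849 -0.1825  0.1137] stand [-0.4477 -0.1007  0.1137] Xax [ 0.932  0.362 -0.   ] Yax [ 0.362 -0.932 -0.   ] Z [-0. -0. -1.] F [ 0.08  0.08 -0.9 ] Tq [-0.01  0.02 -0.02] grip 0.042 q [ 0.64  0.15 -0.36  1.9   0.06  1.11 -0.94]
time: 19.45
position: [0.485, -0.1825, 0.1125]
tool_rot: [3.088, 0.579, -0.0]
ft_force: [0.1, 0.1, -1.3]
grip_width: 0.046
t 19.45 tcp [ 0.485  -0.1825  0.1125] stand [-0.4477 -0.1007  0.1125] Xax [ 0.932  0.362 -0.   ] Yax [ 0.362 -0.932  0.   ] Z [-0. -0. -1.] F [ 0.07  0.13 -1.28] Tq [ 0.02 -0.01 -0.01] grip 0.046 q [ 0.64  0.15 -0.36  1.9   0.06  1.1  -0.94]
```

Free sideways now. I'll feel for the floor.

```bash
python3 -m jog '[[[0,0,0,0.03,0],[0,0,0,0,0],[0,0,0,0,0]]]';python3 -c "
from h import *
report()";  python3 -m jog '[[[0,0,0,0.03,0],[0,0,0,0,0],[0,0,0,0,0]]]';python3 -c "
from h import *
report()"
```

```text
time: 19.82
position: [0.4852, -0.1826, 0.1116]
tool_rot: [3.087, 0.578, 0.001]
ft_force: [-0.0, -0.2, 1.1]
grip_width: 0.046
t 19.82 tcp [ 0.4852 -0.1826  0.1116] stand [-0.4477 -0.101   0.1116] Xax [0.932 0.362 0.   ] Yax [ 0.362 -0.932  0.   ] Z [ 0.001 -0.    -1.   ] F [-0.03 -0.18  1.06] Tq [ 0.01 -0.01 -0.04] grip 0.046 q [ 0.64  0.15 -0.36  1.9   0.06  1.1  -0.94]
time: 20.2
position: [0.4855, -0.1828, 0.1116]
tool_rot: [3.087, 0.578, 0.001]
ft_force: [-2.0, 1.3, 8.1]
grip_width: 0.046
t 20.2 tcp [ 0.4855 -0.1828  0.1116] stand [-0.4478 -0.1013  0.1116] Xax [0.932 0.362 0.001] Yax [ 0.362 -0.932  0.001] Z [ 0.001 -0.001 -1.   ] F [-2.01  1.32  8.14] Tq [0.18 0.59 0.04] grip 0.046 q [ 0.64  0.15 -0.36  1.9   0.06  1.1  -0.94]
```

Floor felt at TCP z 0.1116, against 0.1125 predicted. I'll relieve the press, open gently and withdraw upward.

```bash
python3 -m jog '[[[0,0,0,-0.025,0],[0,0,0,0,0],[0.05,0,0,0,0],[0.08,0,0,0,0],[0.12,0,0,0,0],[0.18,0,0,0,0],[0.25,0,0,0,0],[0.3,0,0,0,0],[0.3,0,0,0,0]]]';python3 -m jog '[[[0.3,0,0,-0.3,0],[0.3,0,0,-0.5,0],[0.3,0,0,-0.6,0],[0.3,0,0,-0.8,0],[0.3,0,0,-0.8,0],[0.3,-0.8,0,0,0],[0.3,-0.8,0,0,0],[0.3,0,0,0,0],[0.3,0,0,0,0]]]';python3 - <<'E'
from h import *
report()
H=np.array([.487,-.1855]);a=np.radians(21.2);L=np.array([np.cos(a),np.sin(a)]);N=np.array([-L[1],L[0]])
im,d,K,T=shot('wrist');W=cloud(d,K,T);s,ds,K2,T2=shot('scene');W2=cloud(ds,K2,T2)
for n,w in(('wrist',W),('scene',W2)):
    Q=np.stack([(w[...,:2]-H)@N,(w[...,:2]-H)@L,w[...,2]],-1)*1000
    for lo in range(40,150,15):
        k=(abs(Q[...,0])<30)&(abs(Q[...,1])<40)&(Q[...,2]>lo)&(Q[...,2]<lo+15)
        if k.sum()>3:q=Q[k];print(n,lo,k.sum(),'x',np.percentile(q[:,0],[5,50,95]).round(1),'y',q[:,1].min().round(1),q[:,1].max().round(1),'zmax',q[:,2].max().round(1))
a=cv2.resize(im[60:300,200:460],(400,370));u,v=map(int,proj([.487,-.1855,.07],K2,T2));b=cv2.resize(s[v-70:v+70,u-75:u+75],(396,370),interpolation=2);save('end.png',np.hstack([a,b]))
E
```

```text
time: 21.32
position: [0.485, -0.1826, 0.1111]
tool_rot: [3.088, 0.579, -0.0]
ft_force: [0.2, 0.7, -0.2]
grip_width: 0.291
time: 22.45
position: [0.4261, -0.2054, 0.2319]
tool_rot: [3.087, 0.579, 0.002]
ft_force: [-0.1, 0.0, 0.2]
grip_width: 0.299
t 22.45 tcp [ 0.4261 -0.2054  0.2319] stand [-0.4837 -0.0488  0.2319] Xax [0.932 0.362 0.001] Yax [ 0.362 -0.932  0.001] Z [ 0.002 -0.    -1.   ] F [-0.08  0.01  0.23] Tq [ 0.01 -0.02 -0.  ] grip 0.299 q [ 0.72 -0.05 -0.31  1.85 -0.02  1.34 -0.79]
wrist 40 25 x [-4.7 -3.4 -0.5] y -25.8 25.2 zmax 54.6
wrist 55 146 x [-3.4 -2.3 -1.4] y -23.2 23.3 zmax 70.0
wrist 70 96 x [0.4 1.5 3.2] y -32.2 31.2 zmax 77.8
wrist 130 190 x [0.2 2.3 3.8] y -17.4 16.1 zmax 145.0
wrist 145 100 x [0.2 1.7 3.8] y -17.2 16.1 zmax 146.7
scene 40 111 x [3.5 5.1 6.2] y -35.9 29.3 zmax 54.7
scene 55 102 x [3.4 5.3 6.3] y -34.0 30.1 zmax 69.9
scene 70 106 x [2.  5.1 6.5] y -34.5 30.2 zmax 84.9
scene 85 67 x [2.3 5.3 6.5] y -19.9 14.6 zmax 99.9
scene 100 66 x [4.1 5.1 6.3] y -19.2 15.3 zmax 115.0
scene 115 72 x [2.8 5.1 6.4] y -19.1 14.7 zmax 130.0
scene 130 81 x [1.8 5.  6.2] y -20.7 15.0 zmax 145.0
scene 145 20 x [2.  3.9 6. ] y -18.3 13.7 zmax 146.9
```

View pics/end.png

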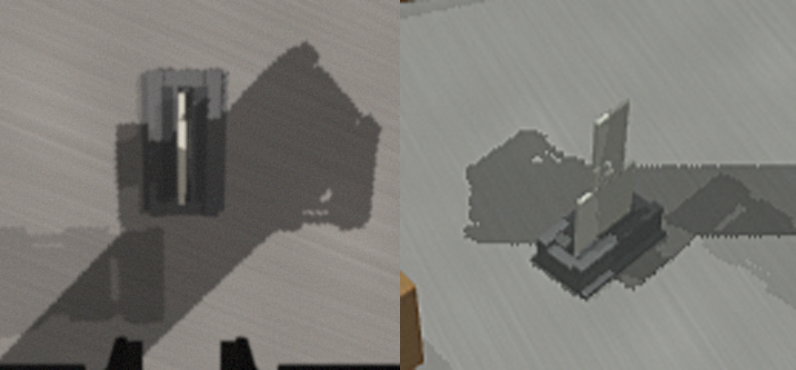

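The thermometer stands upright in the slot. Its top is at 145–147 mm (145 expected), it is centred along the slot to about 1–2 mm, and the gripper is clear. Handing in.

```bash
python3 -c "
from bench import job
print(job.close_job())"
```

```text
the job is handed in; nothing more can be done
None
```

The thermometer is off the peg and standing upright in the grey holder's slot, hole end up and released. I handed the job in at about 22.5 s of the 72 s allowed; no verdict was reported.

- **Taking it off:** I gripped the tab at 15 N, lifted about 4 mm to centre the hole on the peg, slid along it and followed the upturned end (about 27° up, 5° aside). Readings between steps never exceeded about 1.5 N, most of it the thermometer's weight.
- **Placing it:** Going into the slot it leaned lightly on one wall, about 1.5–2 N, so I eased it 0.8 mm over. I felt the floor at TCP height 111.6 mm against 112.5 mm predicted. The last step down pressed with about 8 N on the holder, which I relieved before letting go.
- **Last checks:** The top edge is at 145–147 mm (145 mm means fully seated) and no lean shows. It is about 0.5–2 mm from the slot's middle along the slot and 2 mm (wrist camera) across it. The scene camera shows a face of it at about 5 mm across, partly calibration offset and partly plate thickness. The arm stood clear with no contact force.
- **Disagreed or not checked:** The holder's top measured about 50 mm wide, not 60. Its slot, mouth and 96 mm length matched the description, so I used those. I did not re-measure the milk bottle, egg box and carton, but the arm never came near them.

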